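# Fit the water-filter cartridge and close its box

## Task

Change the kitchen water filter: lay the cartridge over the two fork clips of the open filter box with its blue end at the box's blue end, and press it straight down past the orange sprung jaw until it is fully home at both ends. Then put the green cover plate on the box so that it drops over both pins and lies flat on the end walls. Leave the soap bottle, flower pot and blue cup standing where they are.

Things in the scene. Friction and masses are not known exactly. Their poses are not given: they have to be found in the camera images.
- filter_box: Open filter box fixed to the counter: grey base 110 (x) x 190 (y) x 8 thick, long sides open. Origin: centre of its underside; z up, +y to its blue end. End walls at y = +85 (blue) and -85 (grey), 100 x 14, top at z = 70, one pin each. Fork clips at y = +57 and -57. Between y = -48 and 48 nothing is higher than z = 18, so fingers have room on both sides of the cartridge. Yaw within 0.4 rad.
- seat (a point): Where the centre of the cartridge comes to lie when fully home: on the box's axis, 38 above its underside. Axes as the filter box's.
- clip_blue (a point): Middle of the saddle floor of the fork clip next to the blue end wall, 27 above the box's underside, 14 wide (y). A fixed black prong on its -x side (inner face at x = -11.5, flared top up to z = 62), the orange jaw on its +x side; the cartridge's blue stub lies between them.
- clip_grey (a point): The same for the clip next to the grey end wall.
- pin_blue (a point): Tip of the steel pin in the middle of the blue end wall, 84 above the box's underside: 10 in diameter, 14 tall, the top 5 tapered.
- pin_grey (a point): Tip of the like pin on the grey end wall, 84 above the box's underside.
- jaw (a joint): Orange sprung jaw on the +x side of both clips, one piece, hinged along the box's y low down (x = 5, z = 14). 0 rad = closed, as sprung; grows as its top is pushed out to the box's +x. Stubs pushed down open it 0.1 to 0.2 rad, then it springs back to about 0 over them. The push takes roughly 10 to 15 N.
- jaw_nose (a point): Middle between the two noses of the jaw: rounded, 8 thick, 48 above the box's underside at x = 11.5 when closed; sloped lead-in above them up to z = 61. It moves with the jaw.
- cartridge: Filter cartridge, 140 long, along its own y, 0.11 to 0.22 kg. Origin: its centre; +y to the blue end. White round body 36 in diameter, y = -38 to 38 (grip its middle), blue band at y = 26; square collars 39 x 39 x 7 at y = +-41.5 and beyond them round stubs 22 in diameter, 25 long: blue at +y, grey at -y. Starts lying on its collars on the counter, axis 19.5 up.
- blue_end (a point): End face centre of the cartridge's blue stub, 70 from its centre along +y.
- cover: Green cover plate, 110 (x) x 198 (y) x 6 thick, 0.15 to 0.31 kg, lying flat on the counter. Origin: centre of its underside. Round through holes 14.5 in diameter at x = 0, y = +85 and -85. Black handle rib in its middle: 16 (x) x 80 (y), z = 6 to 40. Either way round fits; seated, its underside is 70 above the box's underside.
- grip (a point): Point inside the cover's handle rib, 30 above the cover's underside, to pinch across the rib (along x).
- soap_bottle: Teal soap bottle, 60 in diameter, 160 tall, standing on the counter; origin at the centre of its underside. Leave it alone.
- flower_pot: Empty terracotta pot, 90 in diameter at the rim, 85 tall; origin at the centre of its underside. Leave it alone.
- blue_cup: Blue ceramic cup, 70 in diameter, 70 tall; origin at the centre of its underside. Leave it alone.
Not all that is in view belongs to the job. Of the things that look like the cover, the smallest one is meant.

How it is judged:
By the outcome, as a careful person would: the job done as asked, in the order asked, and still so for the second after the job is handed in, with the robot touching nothing.
It also fails if it takes over 69 s, if anything falls off the work surface, if the arm or the gripper's body presses on something with over 40 N, if the wrist force passes 120 N, or if a joint passes its speed limit or range.

## Robot

A 7-joint arm with a two-finger parallel gripper is mounted at the origin on the work surface. World frame = base frame: x ahead of the robot, y to its left, z up, the work surface at z = 0. Lengths are in mm, angles in rad, forces in N, time in s.
With the tool pointing down it reaches from about 400 to 875 mm from the base axis. Payload 6.5 kg.
Tool frame: the origin (TCP) lies midway between the tips of the shut fingers; the grasp point (between the pads) lies 19 mm behind it; z points along the fingers, y is the line along which they close (so a half turn about z gives the same grasp; the last joint's range is limited). The gripper opens to 88 mm and grips with 3 to 60 N. Pads are 18 mm wide; open, the fingers measure 123 mm over their backs; the gripper's body (75 mm by 187 mm) begins 45 mm behind the grasp point.
Start: joints at [-0.066, 0.536, -0.004, 1.538, 0.003, 1.067, -0.071], TCP at [649.992, 0, 238.716] pointing down, gripper open.
Joint ranges: [-2.7, 2.7], [-0.37, 2.16], [-1.27, 1.26], [0.24, 2.4], [-1.31, 4.45], [0.19, 1.91], [-2.76, 2.76]. Speed limits (rad/s): [2.39, 2.39, 3.14, 3.14, 3.14, 3.14, 3.14].

## Interface

Orientations are given as a rotation vector (axis times angle).
In Python, from cell import readout, viewer, sign_off gives the robot as it stands.
- The arm moves only by the shell command python3 -m pendant 'ROWS' [FORCE]. ROWS is JSON, a list that holds one entry, the list of rows, each a list of 7 numbers: the turn, a rotation vector about the tool's x, y, z in degrees, then the shift along the tool's x, y, z in cm, then the opening, from -1 (shut) to 1 (fully open). In form: [[[wx, wy, wz, x, y, z, grip], ...]]. A call has 1 to 20 rows; each row is the pose to reach, as a shift and turn from the pose commanded when the call began, along the tool's axes at that moment; what a row does not reach only later rows make up. A row lasts 1/12 s, in which the tool goes at most 41.7 mm and 7.16 degrees, less where a joint would pass 70% of its speed; a pose out of reach is approached as far as the arm can. A call with a gripper value outside its range is refused whole. The fingers move at their own pace and stop on an object; FORCE is the grip in N (left out, the last holds). Time passes only in rows, so rows that repeat a pose let the fingers close. It gives the time, the measured TCP pose, the force, the opening and the grip force at its end, in the units of the state.
- readout.get_state(): the state, without advancing time (a new reading comes with each control period).
- viewer.grab_frame(name): name is "scene" or "side" or "wrist"; returns a dict with "color" (420x560x3 uint8, red, green, blue), "fx", "fy", "cx", "cy" (pixels), "xyz" and "rotation" of the camera in the world; the wrist camera has in their place "T_tool_cam" (4x4, takes a point from camera to tool coordinates, whose origin is the TCP and whose axes are the flange's). Camera axes: x right, y up, looking along -z (the intrinsics and any distortion apply to the point x, -y, -z); pixel columns grow to the right and rows downward; lengths in mm; the calibration is good to about 2 mm. A picture is of the moment at which its call begins: read the wrist's pose just before it. There is no depth.
- sign_off(): hands the job in; it is judged then, once.
The state is a dict: "time_s": time; "joint_positions": joint angles; "joint_vel": joint speeds; "effort": joint torques, N m; "tcp_pos": TCP position; "tool_rot": TCP orientation; "force": force on the tool from outside, world axes, zero at the start; "wrist_torque": the same for the moment, N m; "gripper_width": finger opening in mm; "gripper_force": force on a finger pad.
Only numpy, scipy, OpenCV 4.12 (cv2) and the standard library are available. Lean on these libraries where they do the work, as an engineer would, in place of code of your own. Each camera call takes 0.05 s, during which the arm holds its last target. There are 200 camera calls.

## Working session

There is one attempt and no reset: what is moved stays moved. The work goes in short steps, Python scripts to look and compute and a shell command to move; the robot and the scene stay as the last step left them, time stands still between calls to the robot, and variables do not carry over. Pictures are saved under pics/ and viewed, at most 10 in all, crops included, and the job is handed in when it is done.

```bash
ls; mkdir -p pics; python3 - <<'E'
from cell import readout, viewer
import cv2, numpy as np, pickle
s=readout.get_state(); print(s['time_s'],s['tcp_pos'],s['tool_rot'])
F={}
for n in ['scene','side','wrist']:
    f=viewer.grab_frame(n); F[n]=f
    print(n,{k:np.round(v,3).tolist() for k,v in f.items() if k!='color'})
pickle.dump((s,F),open('f0.pkl','wb'))
im=np.hstack([F['scene']['color'],F['side']['color']])[:,:,::-1]
cv2.imwrite('pics/scene.png',cv2.resize(F['scene']['color'][:,:,::-1],(800,600)))
cv2.imwrite('pics/side.png',cv2.resize(F['side']['color'][:,:,::-1],(800,600)))
cv2.imwrite('pics/wrist.png',F['wrist']['color'][:,:,::-1])
E
```

```text
pics
0.0 [ 6.49409020e+02 -3.91100503e-02  2.37867614e+02] [-2.22061688e+00 -2.22074023e+00  2.04327583e-03]
scene {'fx': 469.811, 'fy': 469.811, 'cx': 274.395, 'cy': 211.289, 'xyz': [1100.549, -481.766, 1015.547], 'rotation': [0.637, 0.357, 0.994]}
side {'fx': 507.016, 'fy': 507.016, 'cx': 273.991, 'cy': 208.944, 'xyz': [-307.535, 698.661, 822.083], 'rotation': [0.438, -1.125, -2.126]}
wrist {'fx': 329.409, 'fy': 329.409, 'cx': 280.652, 'cy': 213.277, 'T_tool_cam': [[-0.0, 0.949, 0.315, 82.978], [1.0, 0.001, -0.001, -0.657], [-0.001, 0.315, -0.949, -146.134], [0.0, 0.0, 0.0, 1.0]]}
```

View pics/scene.png

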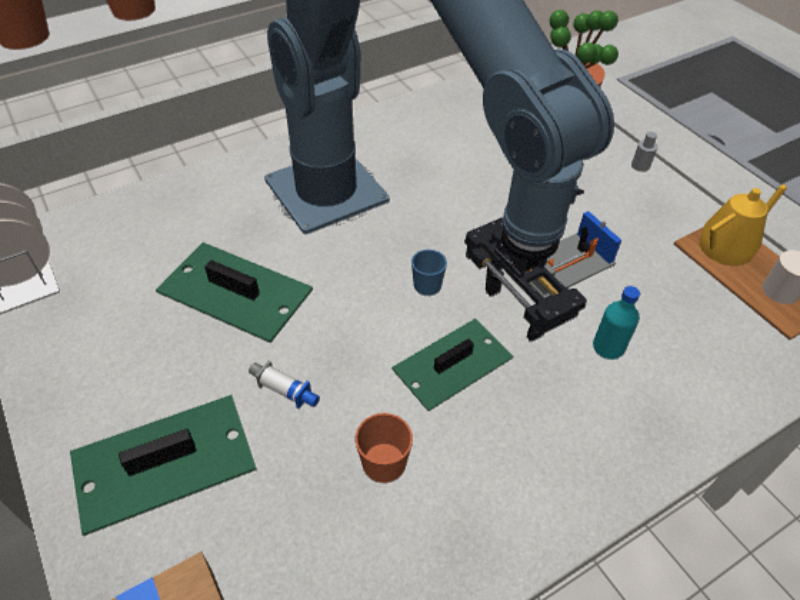

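View pics/side.png

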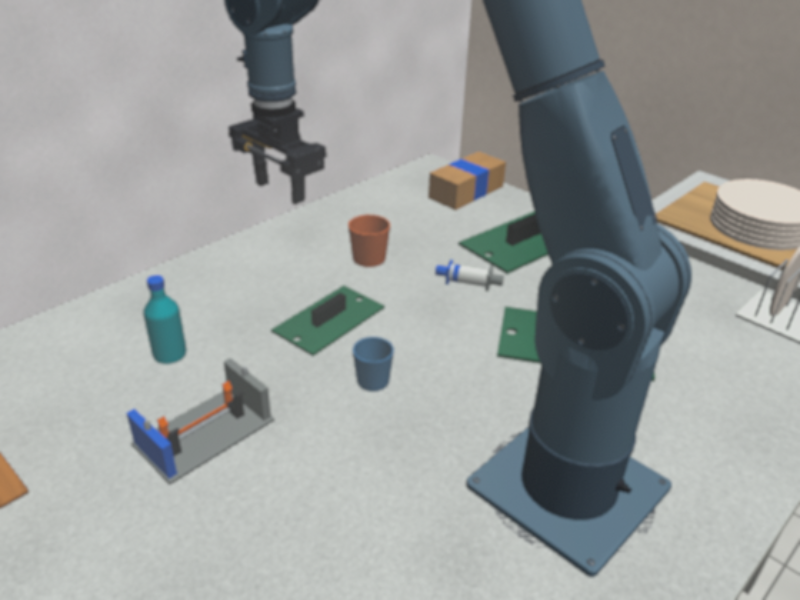

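The scene view (800x600) has three cover-like green plates: (234,290), (163,463) and (453,363). The last looks smallest. The cartridge is at (284,384) with its blue end to the right. In the side view the box is at (200,430), blue end at lower left, and the orange jaw is on the far side.

```bash
cat > h.py <<'E'
import numpy as np, cv2
from scipy.spatial.transform import Rotation as R
def campose(f,s=None):
    if 'xyz' in f: return R.from_rotvec(f['rotation']).as_matrix(),np.array(f['xyz'])
    T=np.array(f['T_tool_cam']); Rt=R.from_rotvec(s['tool_rot']).as_matrix()
    return Rt@T[:3,:3], Rt@T[:3,3]+np.array(s['tcp_pos'])
def rays(f,uv,s=None):
    uv=np.atleast_2d(uv).astype(float); M,o=campose(f,s)
    d=np.c_[(uv[:,0]-f['cx'])/f['fx'],-(uv[:,1]-f['cy'])/f['fy'],-np.ones(len(uv))]@M.T
    return o,d
def plane(f,uv,z,s=None):
    o,d=rays(f,uv,s); return o+d*((z-o[2])/d[:,2])[:,None]
def tri(obs):  # list of (f,uv,s)
    A=np.zeros((3,3));b=np.zeros(3);L=[]
    for f,uv,s in obs:
        o,d=rays(f,uv,s); d=d[0]/np.linalg.norm(d[0]); P=np.eye(3)-np.outer(d,d); A+=P;b+=P@o;L.append((o,P))
    x=np.linalg.solve(A,b); return x,[round(float(np.linalg.norm(P@(x-o))),1) for o,P in L]
def proj(f,X,s=None):
    M,o=campose(f,s); c=(np.atleast_2d(X)-o)@M
    return np.c_[f['cx']+f['fx']*c[:,0]/-c[:,2], f['cy']-f['fy']*c[:,1]/-c[:,2]]
def mask(f,col):
    h=cv2.cvtColor(f['color'],cv2.COLOR_RGB2HSV).astype(int); H,S,V=h[...,0],h[...,1],h[...,2]
    m={'green':(H>60)&(H<90)&(S>90)&(V<140),'blue':(H>105)&(H<125)&(S>150)&(V>70),
       'orange':(H>=4)&(H<18)&(S>150)&(V>120)}[col]
    return m.astype(np.uint8)
def blobs(m,amin):
    n,l,st,c=cv2.connectedComponentsWithStats(m); return [(l==i,st[i].tolist(),c[i]) for i in range(1,n) if st[i][4]>=amin]
E
python3 - <<'E'
import pickle; from h import *
s,F=pickle.load(open('f0.pkl','rb'))
for n in ['scene','side','wrist']:
    f=F[n]; ss=s if n=='wrist' else None
    for b,st,c in blobs(mask(f,'green'),300):
        ct=max(cv2.findContours(b.astype(np.uint8),0,1)[0],key=len)[:,0]
        P=plane(f,ct,6,ss)[:,:2].astype(np.float32); print(n,'green',st,np.round(c),cv2.minAreaRect(P))
    for col in ['blue','orange']:
        for b,st,c in blobs(mask(f,col),15): print(n,col,st,np.round(c,1),np.round(plane(f,c,20,ss)[0]))
E
```

```text
scene green [110, 170, 108, 69, 3262] [165. 205.] ((184.30511474609375, -299.4804382324219), (271.79327392578125, 151.90032958984375), 32.04669189453125)
scene green [275, 223, 84, 64, 2222] [316. 255.] ((551.8262939453125, -22.99292755126953), (108.4873275756836, 195.43661499023438), 4.754475116729736)
scene green [49, 277, 130, 97, 5967] [111. 325.] ((472.29412841796875, -542.9267578125), (270.8878479003906, 152.3902130126953), 83.14547729492188)
scene blue [406, 148, 29, 36, 457] [420.3 165.7] [452. 420.  20.]
scene blue [436, 200, 12, 12, 106] [441.1 205.8] [602. 362.  20.]
scene blue [201, 267, 9, 12, 47] [204.3 272. ] [ 465. -303.   20.]
scene blue [206, 267, 17, 18, 143] [213.7 276.9] [ 490. -289.   20.]
scene blue [82, 405, 30, 15, 262] [ 98.5 414.2] [ 665. -633.   20.]
scene orange [411, 45, 11, 14, 85] [417.3  50.8] [-37. 844.  20.]
scene orange [472, 159, 21, 12, 32] [482.  164.7] [543. 585.  20.]
scene orange [389, 181, 18, 9, 26] [397.3 184.8] [478. 308.  20.]
scene orange [249, 290, 39, 35, 369] [267.9 313.7] [ 645. -224.   20.]
side green [324, 158, 59, 31, 867] [355. 
[... 591 characters left out ...]
1.  20.]
side blue [90, 288, 10, 12, 66] [ 95.2 292.9] [540. 385.  20.]
side blue [102, 300, 17, 15, 113] [110.2 307. ] [478. 383.  20.]
side orange [157, 268, 5, 13, 43] [159.  273.1] [496. 246.  20.]
side orange [111, 293, 6, 11, 39] [113.9 297.6] [498. 363.  20.]
wrist green [134, 104, 118, 166, 12919] [197. 183.] ((549.9580688476562, -18.665908813476562), (108.65191650390625, 195.69158935546875), 4.847198009490967)
wrist blue [160, 372, 20, 19, 244] [168.6 381.3] [ 492. -286.   20.]
wrist blue [142, 379, 26, 25, 248] [151.6 391.9] [ 465. -306.   20.]
wrist orange [251, 370, 15, 38, 67] [254.7 386.1] [ 612. -295.   20.]
wrist orange [311, 370, 15, 39, 85] [321.3 387.9] [ 706. -298.   20.]
```

View pics/wrist.png

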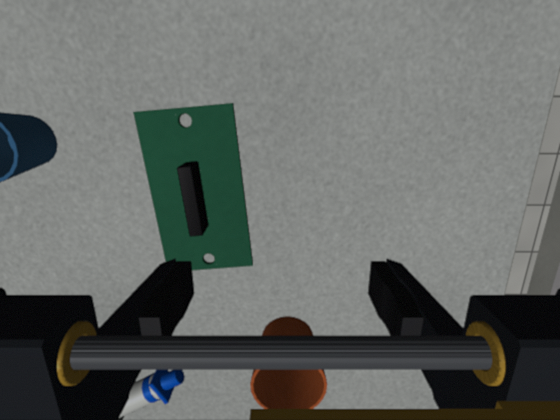

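The wrist view shows the cover at (197,183), measured 109x196 mm, so it's the real one; the other two are about 271x152. The cartridge is at the lower left with its blue stub at (168,381). Next I'll look at the box from two wrist positions.

```bash
cat > look.py <<'E'
import sys,pickle,cv2
from cell import readout, viewer
s=readout.get_state(); f=viewer.grab_frame('wrist'); pickle.dump((s,f),open(sys.argv[1]+'.pkl','wb'))
cv2.imwrite('pics/'+sys.argv[1]+'.png',f['color'][:,:,::-1])
E
python3 -m pendant '[[[0,0,0,20,-13,-6,1],[0,0,0,20,-13,-6,1],[0,0,0,20,-13,-6,1],[0,0,0,20,-13,-6,1],[0,0,0,20,-13,-6,1],[0,0,0,20,-13,-6,1],[0,0,0,20,-13,-6,1],[0,0,0,20,-13,-6,1],[0,0,0,20,-13,-6,1],[0,0,0,20,-13,-6,1]]]' && python3 look.py b1
python3 -m pendant '[[[0,0,0,9,-7,0,1],[0,0,0,9,-7,0,1],[0,0,0,9,-7,0,1],[0,0,0,9,-7,0,1],[0,0,0,9,-7,0,1],[0,0,0,9,-7,0,1]]]' && python3 look.py b2
python3 -c "
import cv2,numpy as np
a=cv2.imread('pics/b1.png');b=cv2.imread('pics/b2.png');cv2.imwrite('pics/b12.png',cv2.resize(np.hstack([a,b])[:,:],(800,300)))"
```

```text
time_s: 0.98
tcp_pos: [520.6, 198.1, 298.1]
tool_rot: [2.224, 2.218, -0.002]
force: [0.2, -0.4, -0.3]
gripper_width: 87.8
gripper_force: 0.0
time_s: 1.53
tcp_pos: [451.1, 288.4, 298.4]
tool_rot: [2.223, 2.218, -0.001]
force: [0.7, -0.5, 0.0]
gripper_width: 88.3
gripper_force: 0.0
```

View pics/b12.png

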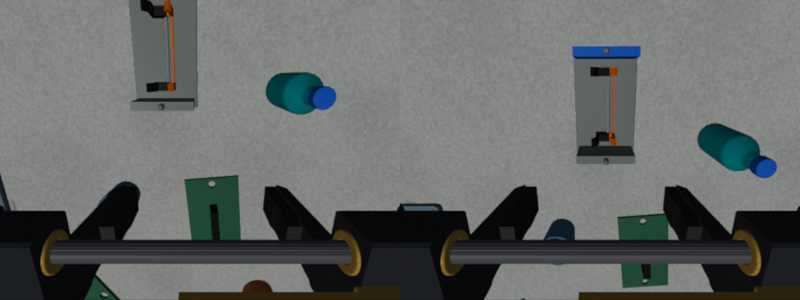

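The pair shows the box nearly aligned with world y, with the blue wall on the far side. In b2 the pins are near (288,73) and (288,225) full-resolution; in b1 the grey pin is near (225,148). I'll enlarge these to pick exact pixels.

```bash
python3 - <<'E'
import pickle; from h import *
g={n:pickle.load(open(n+'.pkl','rb')) for n in ['b1','b2']}
s0,F=pickle.load(open('f0.pkl','rb'))
side=F['side']['color']
crops=[(g['b2'][1]['color'],234,53),(g['b2'][1]['color'],234,195),(g['b1'][1]['color'],172,118),(side,85,280),(side,140,245)]
out=[]
for im,x,y in crops:
    c=cv2.resize(im[y:y+50,x:x+66],(396,300),interpolation=cv2.INTER_NEAREST)
    for k in range(0,66,10): cv2.line(c,(k*6,0),(k*6,6),(255,0,0),2)
    for k in range(0,50,10): cv2.line(c,(0,k*6),(6,k*6),(255,0,0),2)
    out.append(c[:298])
out.append(np.zeros_like(out[0]))
W=np.vstack([np.hstack(out[:2]),np.hstack(out[2:4])])
cv2.imwrite('pics/crops.png',W[:,:,::-1]); cv2.imwrite('pics/crop5.png',out[4][:,:,::-1])
for n in g:
    s,f=g[n]
    for col in ['blue','orange']:
        for b,st,c in blobs(mask(f,col),20): print(n,col,st,np.round(c,1),np.round(plane(f,c,70,s)[0],1))
s,f=g['b2']
b=max(blobs(mask(f,'blue')[:120],100),key=lambda b:b[1][4])[0]
ct=max(cv2.findContours(b.astype(np.uint8),0,1)[0],key=len)[:,0]
print(cv2.minAreaRect(plane(f,ct,70,s)[:,:2].astype(np.float32)))
E
```

```text
b1 blue [432, 121, 38, 33, 938] [451.2 136.8] [710.  245.4  70. ]
b1 orange [230, 0, 9, 15, 103] [233.6   6.7] [474.2 372.1  70. ]
b1 orange [239, 23, 6, 93, 252] [241.5  68.4] [479.7 316.   70. ]
b1 orange [235, 116, 8, 12, 80] [238.5 122.1] [474.2 261.9  70. ]
b2 blue [242, 65, 95, 15, 1325] [288.5  72.1] [459.4 402.7  70. ]
b2 blue [490, 222, 38, 27, 748] [508.8 234.8] [730.5 218.   70. ]
b2 orange [294, 95, 11, 91, 312] [298.7 128.3] [470.9 345.4  70. ]
b2 orange [293, 186, 10, 18, 91] [297.  196.3] [470.1 267.7  70. ]
((459.69158935546875, 402.6788024902344), (13.536787986755371, 98.44881439208984), 89.86410522460938)
```

View pics/crops.png

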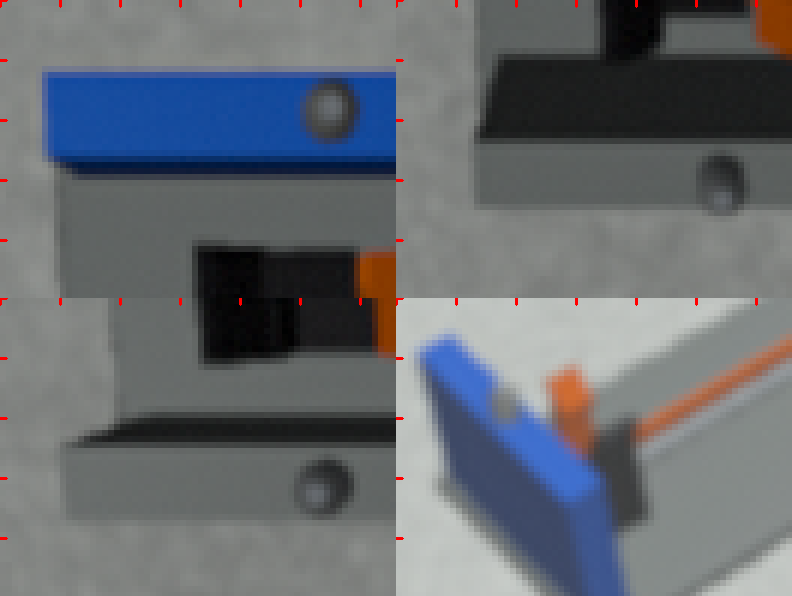

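In the crops the pin tips are at b2 (288.3,70.3) blue and (287.8,227.5) grey, b1 (224.5,149.5) grey, and side (102.7,294.5) blue. I'll triangulate those.

```bash
python3 - <<'E'
import pickle; from h import *
g={n:pickle.load(open(n+'.pkl','rb')) for n in ['b1','b2']}
s0,F=pickle.load(open('f0.pkl','rb'))
s1,f1=g['b1'];s2,f2=g['b2']
print('grey',tri([(f1,(224.5,149.5),s1),(f2,(287.8,227.5),s2)]), plane(f1,(224.5,149.5),84,s1),plane(f2,(287.8,227.5),84,s2))
print('blue',tri([(f2,(288.3,70.3),s2),(F['side'],(102.7,294.5),None)]), plane(f2,(288.3,70.3),84,s2),plane(F['side'],(102.7,294.5),84))
E
# go over the cartridge
python3 -m pendant '[[[0,0,0,-60,-1,0,1],[0,0,0,-60,-1,0,1],[0,0,0,-60,-1,0,1],[0,0,0,-60,-1,0,1],[0,0,0,-60,-1,0,1],[0,0,0,-60,-1,0,1],[0,0,0,-60,-1,0,1],[0,0,0,-60,-1,0,1],[0,0,0,-60,-1,0,1],[0,0,0,-60,-1,0,1],[0,0,0,-60,-1,0,1],[0,0,0,-60,-1,0,1],[0,0,0,-60,-1,0,1],[0,0,0,-60,-1,0,1],[0,0,0,-60,-1,0,1],[0,0,0,-60,-1,0,1],[0,0,0,-60,-1,0,1],[0,0,0,-60,-1,0,1]]]' && python3 look.py c1
python3 -m pendant '[[[0,0,0,-5,0,8,1],[0,0,0,-5,0,8,1],[0,0,0,-5,0,8,1],[0,0,0,-5,0,8,1],[0,0,0,-5,0,8,1]]]' && python3 look.py c2
python3 -c "
import cv2,numpy as np
a=cv2.imread('pics/c1.png');b=cv2.imread('pics/c2.png');cv2.imwrite('pics/c12.png',np.hstack([a[50:300,80:480],b[50:300,80:480]]))"
```

```text
grey (array([459.33520096, 233.79922328,  83.70752121]), [0.3, 0.3]) [[459.60768553 234.00839071  84.        ]] [[459.1160471  233.72589758  84.        ]]
blue (array([458.36875206, 402.09592729,  83.51603304]), [1.2, 1.2]) [[458.88032228 403.13743827  84.        ]] [[457.23709929 401.25907657  84.        ]]
time_s: 3.08
tcp_pos: [439.6, -309.8, 298.5]
tool_rot: [-2.222, -2.22, -0.0]
force: [-0.3, -0.0, 0.9]
gripper_width: 88.2
gripper_force: 0.0
time_s: 3.55
tcp_pos: [440.4, -358.9, 219.2]
tool_rot: [-2.22, -2.222, -0.001]
force: [0.4, 0.1, 0.4]
gripper_width: 88.3
gripper_force: 0.0
```

View pics/c12.png

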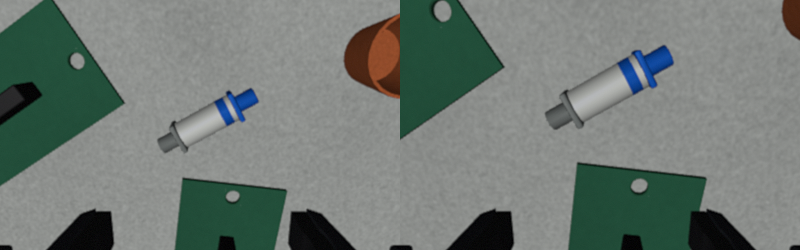

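The cartridge is clear in c2: blue tip near (350,103), grey tip near (229,168).

```bash
python3 - <<'E'
import pickle; from h import *
g=[pickle.load(open(n+'.pkl','rb')) for n in ['c1','c2']]
T=[]
for (s,f),gr in zip(g,[(241,197),(229,168)]):
    bl=[(st,c) for b,st,c in blobs(mask(f,'blue'),20)]; 
    # non-grey-background outline: blue ∪ differing from local background (bright white / dark)
    im=cv2.cvtColor(f['color'],cv2.COLOR_RGB2GRAY).astype(int)
    P=plane(f,[c for st,c in bl]+[gr],19.5,s); print([st for st,c in bl],np.round(P,1).tolist())
    m=mask(f,'blue'); ys,xs=np.nonzero(m); Q=plane(f,np.c_[xs,ys],19.5,s)[:,:2]
    # white body
    h=cv2.cvtColor(f['color'],cv2.COLOR_RGB2HSV).astype(int)
    w=((h[...,2]>165)&(h[...,1]<40)).astype(np.uint8)
    wb=sorted(blobs(w,60),key=lambda b:-b[1][4])[:3]; print('white',[(st,np.round(plane(f,c,32,s)[0],1)) for b,st,c in wb])
    ax=np.array([np.cos(np.radians(31)),np.sin(np.radians(31))])
    if wb:
        M=cv2.fitLine(Q.astype(np.float32),2,0,.01,.01).ravel(); print('blue line deg',np.degrees(np.arctan2(M[1],M[0])),M[2:])
        t=Q@ax; print('blue extent',t.min(),t.max(), 'perp mid',np.median(Q@[-ax[1],ax[0]]))
    T.append(bl)
print([np.round(c,1) for t in T for st,c in t])
E
```

```text
[[307, 139, 31, 33, 434], [295, 148, 19, 27, 213]] [[493.2, -284.8, 19.5], [469.7, -297.3, 19.5], [386.3, -344.9, 19.5]]
white [([259, 161, 44, 31, 549], array([ 438.8, -313.8,   32. ]))]
blue line deg 29.829672 [ 485.4373  -288.97983]
blue extent 243.9573771399208 293.20246997413295 perp mid -497.64124882432367
[[313, 96, 40, 42, 754], [298, 108, 25, 36, 379]] [[493.7, -284.1, 19.5], [470.2, -296.5, 19.5], [385.5, -340.2, 19.5]]
white [([252, 124, 56, 40, 826], array([ 439.2, -313.4,   32. ])), ([315, 114, 9, 16, 83], array([ 477.6, -292.4,   32. ]))]
blue line deg 28.25145 [ 485.83435 -288.28613]
blue extent 244.11900881365676 294.42100102620736 perp mid -497.3351776573454
[array([322.6, 151.6]), array([304.1, 161.4]), array([333.9, 112.5]), array([310.2, 125.3])]
```

```bash
python3 -m pendant '[[[0,0,61,5.1,0.7,11,1],[0,0,61,5.1,0.7,11,1],[0,0,61,5.1,0.7,11,1],[0,0,61,5.1,0.7,11,1],[0,0,61,5.1,0.7,11,1],[0,0,61,5.1,0.7,11,1],[0,0,61,5.1,0.7,11,1],[0,0,61,5.1,0.7,11,1],[0,0,61,5.1,0.7,11,1],[0,0,61,5.1,0.7,11,1],[0,0,61,5.1,0.7,11,1],[0,0,61,5.1,0.7,11,1]]]' 50
python3 look.py d1
python3 - <<'E'
import pickle; from h import *
from cell import readout,viewer
P=[];
for i in range(8): P.append(np.r_[readout.get_state()['tcp_pos'],readout.get_state()['tool_rot']]); viewer.grab_frame('wrist')
print(np.round(np.mean(P,0),2),np.round(np.std(P,0),2)); print(np.round(readout.get_state()['joint_positions'],2))
E
```

```text
time_s: 4.6
tcp_pos: [448.1, -308.5, 109.7]
tool_rot: [3.04, 0.792, 0.003]
force: [-0.3, 0.2, -0.7]
gripper_width: 88.4
gripper_force: 0.0
[ 4.4720e+02 -3.0894e+02  1.0899e+02 -7.6000e-01 -2.0000e-01  0.0000e+00] [0.28 0.15 0.26 2.94 0.76 0.  ]
[ 0.14  0.59  0.51  1.94 -0.42  0.72 -0.17]
```

View pics/d1.png

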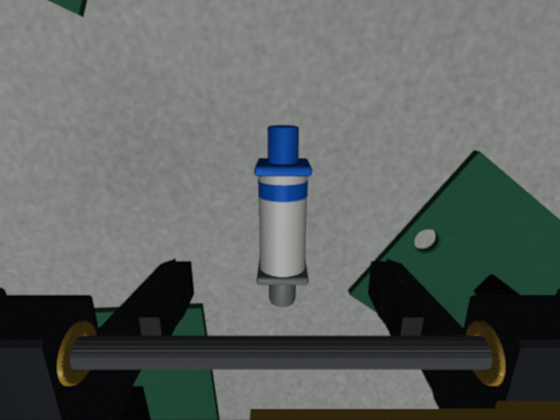

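The gripper is centred and aligned on the cartridge: blue stub (283,140), grey stub (282,290). The large plate's edge at tool x=0 lies about 109 mm off, clear of the fingers. Descend and grip.

```bash
python3 -m pendant '[[[0,0,0,0,0.05,3,1],[0,0,0,0,0.05,6,1],[0,0,0,0,0.05,8.5,1],[0,0,0,0,0.05,10.3,1],[0,0,0,0,0.05,10.3,1],[0,0,0,0,0.05,10.3,1],[0,0,0,0,0.05,10.3,-1],[0,0,0,0,0.05,10.3,-1],[0,0,0,0,0.05,10.3,-1],[0,0,0,0,0.05,10.3,-1],[0,0,0,0,0.05,10.3,-1],[0,0,0,0,0.05,10.3,-1],[0,0,0,0,0.05,10.3,-1],[0,0,0,0,0.05,10.3,-1]]]' 50
python3 -m pendant '[[[0,0,0,0,0,-3,-1],[0,0,0,0,0,-7,-1],[0,0,0,0,0,-11,-1],[0,0,0,0,0,-15,-1],[0,0,0,0,0,-17,-1],[0,0,0,0,0,-17,-1],[0,0,0,0,0,-17,-1]]]'; python3 look.py d2
```

```text
time_s: 6.22
tcp_pos: [447.3, -309.5, 5.8]
tool_rot: [3.041, 0.787, 0.0]
force: [-0.1, 0.1, -0.3]
gripper_width: 36.9
gripper_force: 0.1
time_s: 6.8
tcp_pos: [447.7, -309.3, 176.2]
tool_rot: [3.041, 0.787, 0.002]
force: [-0.6, -0.1, -1.8]
gripper_width: 35.0
gripper_force: 50.0
```

View pics/d2.png

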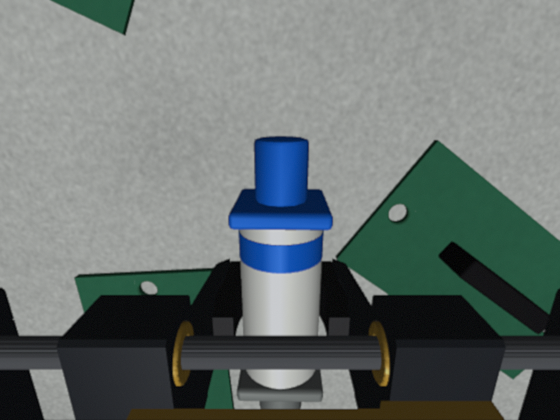

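The cartridge is held with its blue stub at (281,170), but the fingers were still closing when I lifted. I'll measure where its axis sits in the tool frame.

```bash
python3 - <<'E'
import pickle; from h import *
s,f=pickle.load(open('d2.pkl','rb')); T=np.array(f['T_tool_cam'])
c=f['color'].astype(float)
def axis(row,r,ch,lo,hi):
    g=np.abs(np.gradient(cv2.GaussianBlur(c[row-1:row+2].mean(0),(1,3),0)[:,ch] if False else c[row-1:row+2,:,ch].mean(0)))
    def pk(a,b):
        k=a+np.argmax(g[a:b]); w=g[k-2:k+3]; return (w*np.arange(k-2,k+3)).sum()/w.sum()
    a,b=pk(*lo),pk(*hi)
    d=[(np.array([(u-f['cx'])/f['fx'],-(row-f['cy'])/f['fy'],-1])@T[:3,:3].T) for u in (a,b)]
    an=[np.arctan2(v[1],v[2]) for v in d]; D=r/np.sin(abs(an[1]-an[0])/2); m=np.mean(an)
    y,z=T[1,3]+D*np.sin(m),T[2,3]+D*np.cos(m)
    k=(d[0]+d[1])/2; x=T[0,3]+k[0]/k[2]*(z-T[2,3])
    print(row,round(a,1),round(b,1),'y %.1f z %.1f x %.1f'%(y,z,x))
for r in (150,158,166,174,182): axis(r,11,0,(245,262),(300,316))
for r in (236,): axis(r,18,0,(228,250),(312,332))
for r in (265,): axis(r,18,0,(228,250),(312,332))
print(c[130:146,281].astype(int).tolist(), c[180:232:4,281].astype(int).tolist())
E
```

```text
150 253.8 308.2 y -0.7 z -11.1 x 64.4
158 254.2 308.1 y -0.7 z -11.1 x 61.1
166 254.2 307.9 y -0.7 z -11.3 x 57.9
174 254.3 307.4 y -0.8 z -11.0 x 54.5
182 254.5 307.2 y -0.8 z -11.0 x 51.1
236 238.4 322.9 y -0.9 z -14.7 x 28.2
265 240.1 320.9 y -0.9 z -12.9 x 13.4
[[154, 157, 154], [155, 158, 155], [156, 158, 155], [158, 160, 157], [157, 160, 156], [137, 140, 139], [72, 79, 93], [13, 29, 64], [3, 26, 63], [3, 26, 63], [7, 30, 67], [12, 39, 87], [13, 59, 128], [20, 78, 166], [24, 84, 176], [28, 87, 180]] [[32, 94, 189], [32, 94, 190], [33, 94, 190], [37, 96, 192], [34, 95, 191], [34, 95, 191], [34, 95, 192], [7, 26, 61], [8, 32, 74], [18, 66, 142], [33, 93, 188], [36, 98, 194], [47, 88, 175]]
```

```bash
python3 -m pendant '[[[0,0,-61,31.57,-54.34,0,-1],[0,0,-61,31.57,-54.34,0,-1],[0,0,-61,31.57,-54.34,0,-1],[0,0,-61,31.57,-54.34,0,-1],[0,0,-61,31.57,-54.34,0,-1],[0,0,-61,31.57,-54.34,0,-1],[0,0,-61,31.57,-54.34,0,-1],[0,0,-61,31.57,-54.34,0,-1],[0,0,-61,31.57,-54.34,0,-1],[0,0,-61,31.57,-54.34,0,-1],[0,0,-61,31.57,-54.34,0,-1],[0,0,-61,31.57,-54.34,0,-1],[0,0,-61,31.57,-54.34,0,-1],[0,0,-61,31.57,-54.34,0,-1],[0,0,-61,31.57,-54.34,0,-1],[0,0,-61,31.57,-54.34,0,-1],[0,0,-61,31.57,-54.34,0,-1],[0,0,-61,31.57,-54.34,0,-1],[0,0,-61,31.57,-54.34,0,-1],[0,0,-61,31.57,-54.34,0,-1]]]' 60
python3 -m pendant '[[[0,0,0,0,0,3,-1],[0,0,0,0,0,5,-1],[0,0,0,0,0,6,-1],[0,0,0,0,0,6,-1],[0,0,0,0,0,6,-1],[0,0,0,0,0,6,-1]]]'
python3 look.py e1
python3 - <<'E'
import cv2
from cell import viewer,readout
import numpy as np
print(np.round(readout.get_state()['joint_positions'],2))
f=viewer.grab_frame('side')['color'][:,:,::-1]
a=cv2.imread('pics/e1.png')[0:300,100:460]
b=cv2.resize(f[210:360,60:260],(400,300)); cv2.imwrite('pics/e12.png',np.hstack([a,b]))
E
```

```text
time_s: 8.52
tcp_pos: [460.0, 316.6, 175.1]
tool_rot: [2.224, 2.218, -0.003]
force: [0.4, -1.0, -2.2]
gripper_width: 35.0
gripper_force: 60.0
time_s: 9.02
tcp_pos: [460.8, 319.0, 116.9]
tool_rot: [2.222, 2.22, 0.003]
force: [-0.5, 0.2, -1.2]
gripper_width: 34.9
gripper_force: 60.0
[-0.82  0.55  0.17  1.88 -0.14  0.72 -0.57]
```

View pics/e12.png

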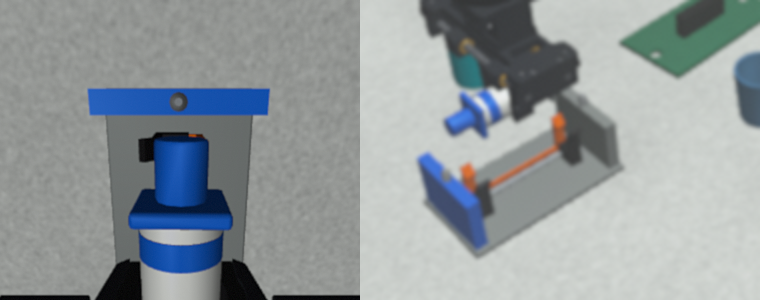

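The blue pin is at (278,101) and the stub centre at (281,170), so the cartridge sits about 1 mm too far in +x. I'll shift by -1 mm and descend.

```bash
python3 -m pendant '[[[0,0,0,0,-0.1,3,-1],[0,0,0,0,-0.1,5,-1],[0,0,0,0,-0.1,5.5,-1],[0,0,0,0,-0.1,5.75,-1],[0,0,0,0,-0.1,6,-1],[0,0,0,0,-0.1,6.25,-1],[0,0,0,0,-0.1,6.5,-1]]]'
python3 -m pendant '[[[0,0,0,0,0,0.25,-1],[0,0,0,0,0,0.5,-1],[0,0,0,0,0,0.75,-1],[0,0,0,0,0,1,-1],[0,0,0,0,0,1.25,-1],[0,0,0,0,0,1.5,-1],[0,0,0,0,0,1.5,-1]]]'
python3 -m pendant '[[[0,0,0,0,0,0.2,-1],[0,0,0,0,0,0.4,-1],[0,0,0,0,0,0.6,-1],[0,0,0,0,0,0.6,-1],[0,0,0,0,0,0.6,-1]]]'
```

```text
time_s: 9.7
tcp_pos: [459.7, 319.5, 51.7]
tool_rot: [2.221, 2.221, 0.003]
force: [0.4, 0.4, -2.6]
gripper_width: 34.6
gripper_force: 60.0
time_s: 10.28
tcp_pos: [459.1, 319.3, 35.7]
tool_rot: [-2.221, -2.222, -0.001]
force: [-0.9, 1.1, -1.4]
gripper_width: 34.7
gripper_force: 60.0
time_s: 10.7
tcp_pos: [459.2, 319.0, 29.6]
tool_rot: [2.221, 2.221, 0.001]
force: [0.4, 1.2, 1.8]
gripper_width: 34.9
gripper_force: 60.0
```

```bash
python3 -m pendant '[[[0,0,0,0,0,0.1,-1],[0,0,0,0,0,0.2,-1],[0,0,0,0,0,0.2,-1]]]'
python3 -m pendant '[[[0,0,0,0,0,0.1,-1],[0,0,0,0,0,0.2,-1],[0,0,0,0,0,0.2,-1]]]'
python3 look.py e3; python3 - <<'E'
import cv2,numpy as np
from cell import viewer
f=viewer.grab_frame('side')['color'][:,:,::-1]
a=cv2.imread('pics/e3.png')[0:300,100:460]
b=cv2.resize(f[240:345,80:220],(400,300),interpolation=cv2.INTER_CUBIC); cv2.imwrite('pics/e32.png',np.hstack([a,b]))
E
```

```text
time_s: 10.95
tcp_pos: [459.2, 318.8, 27.6]
tool_rot: [2.221, 2.221, 0.0]
force: [0.0, 1.3, 1.2]
gripper_width: 35.1
gripper_force: 60.0
time_s: 11.2
tcp_pos: [459.2, 318.6, 25.4]
tool_rot: [2.221, 2.221, 0.0]
force: [2.3, 0.7, -1.8]
gripper_width: 34.6
gripper_force: 60.0
```

View pics/e32.png

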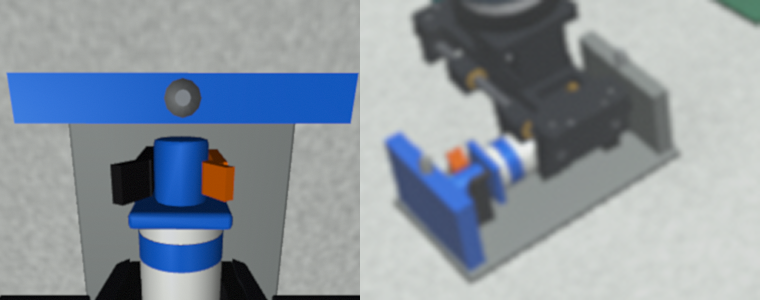

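```bash
for i in 1; do python3 -m pendant '[[[0,0,0,0,0,0.1,-1],[0,0,0,0,0,0.15,-1],[0,0,0,0,0,0.15,-1]]]'; done | grep -E 'tcp|force'
python3 -m pendant '[[[0,0,0,0,0,0.1,-1],[0,0,0,0,0,0.15,-1],[0,0,0,0,0,0.15,-1]]]' | grep -E 'tcp|force'
```

```text
tcp_pos: [459.2, 318.7, 24.8]
force: [-0.7, -1.8, 7.2]
gripper_force: 60.1
tcp_pos: [459.2, 318.7, 24.6]
force: [-4.3, -4.2, 23.3]
gripper_force: 60.1
```

Firm stop at 23 N, with the axis at the seat height. Release and retract, then look.

```bash
python3 -m pendant '[[[0,0,0,0,0,-0.1,-1],[0,0,0,0,0,-0.1,0.5],[0,0,0,0,0,-0.1,0.5],[0,0,0,0,0,-0.1,0.5],[0,0,0,0,0,-0.1,0.5],[0,0,0,0,0,-0.1,0.5],[0,0,0,0,0,-0.1,0.5],[0,0,0,0,0,-3,0.5],[0,0,0,0,0,-7,1],[0,0,0,0,0,-11,1],[0,0,0,0,0,-15,1],[0,0,0,0,0,-19,1],[0,0,0,0,0,-23,1],[0,0,0,0,0,-27,1],[0,0,0,0,0,-27,1],[0,0,0,0,0,-27,1],[0,0,0,0,0,-27,1]]]'
python3 look.py g1; python3 - <<'E'
import cv2,numpy as np,pickle
from cell import viewer
F=viewer.grab_frame('side'); pickle.dump(F,open('side2.pkl','wb')); f=F['color'][:,:,::-1]
a=cv2.resize(cv2.imread('pics/g1.png')[20:245,220:360],(373,600),interpolation=cv2.INTER_CUBIC)
b=cv2.resize(f[240:345,80:220],(400,300),interpolation=cv2.INTER_CUBIC); b=np.vstack([b,np.zeros((300,400,3),np.uint8)]); cv2.imwrite('pics/g12.png',np.hstack([a,b]))
E
```

```text
time_s: 13.22
tcp_pos: [458.4, 318.6, 291.9]
tool_rot: [-2.221, -2.221, 0.002]
force: [-0.1, -0.0, -0.4]
gripper_width: 88.0
gripper_force: 0.0
```

View pics/g12.png

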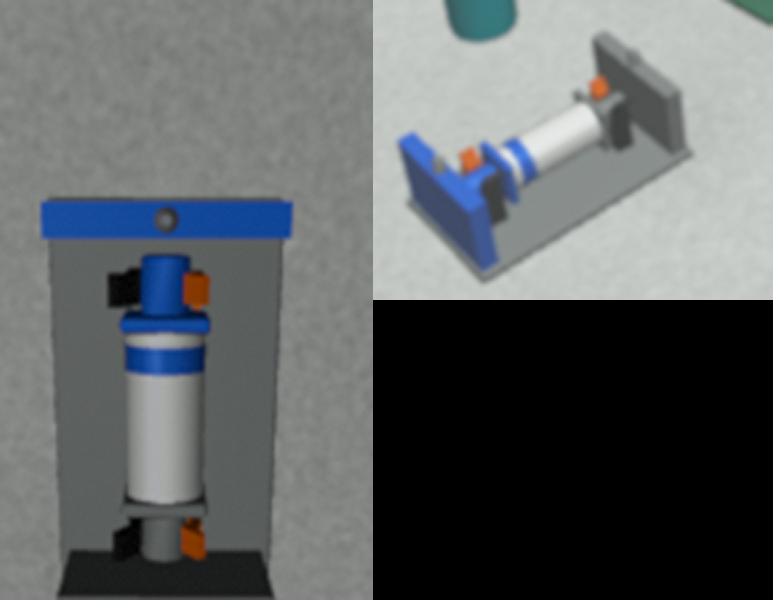

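The close-up shows the cartridge lying level, its blue stub at the blue wall (165,285), and both orange jaw noses closed over the stubs, at (196,288) and (193,540). Next, move over the cover and measure its holes from two wrist positions, numerically only because my picture allowance is used up.

```bash
cat > cov.py <<'E'
import pickle,sys; from h import *
def holes(f,s,z=6):
    m=mask(f,'green'); bb=max(blobs(m,2000),key=lambda b:b[1][4] if True else 0)[0].astype(np.uint8)
    ct,hi=cv2.findContours(bb,cv2.RETR_CCOMP,cv2.CHAIN_APPROX_NONE)
    out=[]
    for c,h in zip(ct,hi[0]):
        if h[3]>=0 and cv2.contourArea(c)>25:
            p=plane(f,c[:,0],z,s)[:,:2]; M=cv2.moments(c); px=(M['m10']/M['m00'],M['m01']/M['m00'])
            out.append((px,plane(f,px,z,s)[0],np.ptp(p,0)))
    o=max([c for c,h in zip(ct,hi[0]) if h[3]<0],key=cv2.contourArea)
    return out,cv2.minAreaRect(plane(f,o[:,0],z,s)[:,:2].astype(np.float32))
if __name__=='__main__':
    for n in sys.argv[1:]:
        s,f=pickle.load(open(n+'.pkl','rb')); h,r=holes(f,s); print(n,np.round(s['tcp_pos'],1),r)
        for a in h: print('  ',np.round(a[0],1),np.round(a[1],1),np.round(a[2],1))
E
python3 -m pendant '[[[0,0,-4.8,-31.9,9.2,5.4,1],[0,0,-4.8,-31.9,9.2,5.4,1],[0,0,-4.8,-31.9,9.2,5.4,1],[0,0,-4.8,-31.9,9.2,5.4,1],[0,0,-4.8,-31.9,9.2,5.4,1],[0,0,-4.8,-31.9,9.2,5.4,1],[0,0,-4.8,-31.9,9.2,5.4,1],[0,0,-4.8,-31.9,9.2,5.4,1],[0,0,-4.8,-31.9,9.2,5.4,1],[0,0,-4.8,-31.9,9.2,5.4,1],[0,0,-4.8,-31.9,9.2,5.4,1],[0,0,-4.8,-31.9,9.2,5.4,1],[0,0,-4.8,-31.9,9.2,5.4,1],[0,0,-4.8,-31.9,9.2,5.4,1]]]' 60; python3 look.py k1
python3 -m pendant '[[[0,0,0,-2,5,-4,1],[0,0,0,-2,5,-4,1],[0,0,0,-2,5,-4,1],[0,0,0,-2,5,-4,1],[0,0,0,-2,5,-4,1],[0,0,0,-2,5,-4,1]]]'; python3 look.py k2
python3 cov.py k1 k2
python3 - <<'E'
import pickle; from h import *; from cov import holes
a,b=[pickle.load(open(n+'.pkl','rb')) for n in ('k1','k2')]
A=sorted([h[0] for h in holes(a[1],a[0])[0] if h[2].max()<25],key=lambda p:p[1]);B=sorted([h[0] for h in holes(b[1],b[0])[0] if h[2].max()<25],key=lambda p:p[1])
for p,q in zip(A,B): print(tri([(a[1],p,a[0]),(b[1],q,b[0])]))
E
```

```text
time_s: 14.48
tcp_pos: [550.7, 1.6, 238.7]
tool_rot: [-2.123, -2.315, -0.0]
force: [0.9, -0.1, 0.0]
gripper_width: 88.5
gripper_force: 0.0
time_s: 15.03
tcp_pos: [601.1, -15.1, 277.8]
tool_rot: [-2.124, -2.312, 0.002]
force: [0.1, -0.4, -0.4]
gripper_width: 88.2
gripper_force: 0.0
k1 [550.7   1.6 238.7] ((549.7642822265625, -18.76811981201172), (108.03495025634766, 195.9362030029297), 4.826535701751709)
   [278.5 258.9] [ 556.8 -102.2    6. ] [16.9 17.2]
   [278.1 199.9] [549.8 -24.6   6. ] [23.7 92.8]
   [278.3 121. ] [542.5  66.1   6. ] [17.1 17.4]
k2 [601.1 -15.1 277.8] ((549.7262573242188, -18.717979431152344), (107.84675598144531, 193.576904296875), 4.846651554107666)
   [243.4 232.3] [ 557.  -102.4    6. ] [17.9 16.6]
   [238.7 174.4] [547.1 -22.8   6. ] [25.1 90. ]
   [238.7 101.6] [543.1  65.9   6. ] [17.  17.6]
(array([542.47329294,  65.83793774,   0.77053274]), [0.0, 0.0])
(array([ 556.87638282, -102.98928541,    4.41605993]), [0.0, 0.0])
```

Holes are 168.9 mm apart (expected 170), the plate is 108x196, and the centre is near (550,-18.6) with yaw 4.8°. All consistent. Go above the rib.

```bash
python3 -m pendant '[[[0,0,0,0.15,-5.2,17.7,1],[0,0,0,0.15,-5.2,17.7,1],[0,0,0,0.15,-5.2,17.7,1],[0,0,0,0.15,-5.2,17.7,1],[0,0,0,0.15,-5.2,17.7,1],[0,0,0,0.15,-5.2,17.7,1],[0,0,0,0.15,-5.2,17.7,1],[0,0,0,0.15,-5.2,17.7,1]]]' | grep tcp
python3 - <<'E'
import pickle; from h import *
from cell import readout,viewer
P=[];s=None
for i in range(8):
    s=readout.get_state(); P.append(s['tcp_pos']); f=viewer.grab_frame('wrist')
s['tcp_pos']=np.mean(P,0); print(np.round(s['tcp_pos'],2)); pickle.dump((s,f),open('k3.pkl','wb'))
v=cv2.cvtColor(f['color'],cv2.COLOR_RGB2GRAY); m=(v<45).astype(np.uint8)
for b,st,c in blobs(m,150): print(st,np.round(c,1))
g=blobs(mask(f,'green'),500); print([x[1] for x in g])
for r in range(60,300,30): x=np.nonzero(v[r,200:360]<40)[0]; print(r,(x.min()+200,x.max()+200) if len(x) else None)
E
python3 cov.py k3
```

```text
tcp_pos: [552.0, -18.6, 103.2]
[551.83 -18.62 103.11]
[0, 64, 68, 102, 5046] [ 28.9 114. ]
[267, 166, 24, 118, 2739] [278.7 224. ]
[0, 260, 560, 160, 38241] [281.  350.6]
[[199, 81, 160, 242, 31218]]
60 None
90 None
120 None
150 None
180 (np.int64(267), np.int64(290))
210 (np.int64(267), np.int64(290))
240 (np.int64(268), np.int64(290))
270 (np.int64(268), np.int64(290))
k3 [551.8 -18.6 103.1] ((550.27294921875, -18.904617309570312), (109.29960632324219, 195.97694396972656), 4.797994613647461)
   [279.  307.9] [ 557.2 -102.1    6. ] [15.8 14.4]
   [278.7 224.6] [550.7 -26.    6. ] [25.1 98.6]
   [278.6 101. ] [543.2  65.8   6. ] [16.4 16.2]
```

```bash
python3 -m pendant '[[[0,0,0,0,-0.1,3,1],[0,0,0,0,-0.1,6,1],[0,0,0,0,-0.1,8,1],[0,0,0,0,-0.1,9,1],[0,0,0,0,-0.1,9,1],[0,0,0,0,-0.1,9,1],[0,0,0,0,-0.1,9,-1],[0,0,0,0,-0.1,9,-1],[0,0,0,0,-0.1,9,-1],[0,0,0,0,-0.1,9,-1],[0,0,0,0,-0.1,9,-1],[0,0,0,0,-0.1,9,-1],[0,0,0,0,-0.1,9,-1],[0,0,0,0,-0.1,9,-1],[0,0,0,0,-0.1,9,-1],[0,0,0,0,-0.1,9,-1],[0,0,0,0,-0.1,9,-1],[0,0,0,0,-0.1,9,-1],[0,0,0,0,-0.1,9,-1]]]' 60
python3 -m pendant '[[[0,0,0,0,0,0,-1],[0,0,0,0,0,0,-1],[0,0,0,0,0,-2,-1],[0,0,0,0,0,-5,-1],[0,0,0,0,0,-9,-1],[0,0,0,0,0,-13,-1],[0,0,0,0,0,-16,-1],[0,0,0,0,0,-16,-1],[0,0,0,0,0,-16,-1],[0,0,0,0,0,-16,-1]]]'
python3 - <<'E'
import pickle; from h import *; from cov import holes
from cell import readout,viewer
P=[]
for i in range(6):
    s=readout.get_state(); P.append(s['tcp_pos']); f=viewer.grab_frame('wrist')
s['tcp_pos']=np.mean(P,0); pickle.dump((s,f),open('m1.pkl','wb')); print(np.round(s['tcp_pos'],2))
zp=s['tcp_pos'][2]-12.5+6; h,r=holes(f,s,zp); Rt=R.from_rotvec(s['tool_rot']).as_matrix()
print(r)
for a in h: print(np.round(a[0],1),np.round((a[1]-s['tcp_pos'])@Rt,1),a[2])
E
```

```text
time_s: 17.73
tcp_pos: [549.5, -18.8, 11.7]
tool_rot: [2.126, 2.312, 0.0]
force: [0.6, 0.3, -0.9]
gripper_width: 15.6
gripper_force: 60.0
time_s: 18.57
tcp_pos: [548.3, -18.6, 170.5]
tool_rot: [-2.125, -2.312, 0.002]
force: [0.6, -0.4, -2.8]
gripper_width: 15.6
gripper_force: 60.0
[548.2  -18.73 170.07]
((544.0982055664062, 23.41195297241211), (109.81820678710938, 111.86731719970703), 4.804447174072266)
[280.3  99.4] [84.8 -0.5  6.5] [15.46095208 15.52448275]
```

The cover is held: hole at tool (84.8,-0.5), plate width 109.8 as expected. Carry it above the box.

```bash
python3 -m pendant '[[[0,0,4.8,34.38,-6.15,0,-1],[0,0,4.8,34.38,-6.15,0,-1],[0,0,4.8,34.38,-6.15,0,-1],[0,0,4.8,34.38,-6.15,0,-1],[0,0,4.8,34.38,-6.15,0,-1],[0,0,4.8,34.38,-6.15,0,-1],[0,0,4.8,34.38,-6.15,0,-1],[0,0,4.8,34.38,-6.15,0,-1],[0,0,4.8,34.38,-6.15,0,-1],[0,0,4.8,34.38,-6.15,0,-1],[0,0,4.8,34.38,-6.15,0,-1],[0,0,4.8,34.38,-6.15,0,-1],[0,0,4.8,34.38,-6.15,0,-1],[0,0,4.8,34.38,-6.15,0,-1]]]' |grep -E 'tcp|force'
python3 -m pendant '[[[0,0,0,0,0,2,-1],[0,0,0,0,0,4,-1],[0,0,0,0,0,5.5,-1],[0,0,0,0,0,6,-1],[0,0,0,0,0,6,-1],[0,0,0,0,0,6,-1],[0,0,0,0,0,6,-1]]]' | grep -E 'tcp|force'
cat > pin.py <<'E'
import pickle,sys; from h import *; from cov import holes
from cell import readout,viewer
P=[]
for i in range(6):
    s=readout.get_state(); P.append(s['tcp_pos']); f=viewer.grab_frame('wrist')
s['tcp_pos']=np.mean(P,0); pickle.dump((s,f),open(sys.argv[1]+'.pkl','wb')); print('tcp',np.round(s['tcp_pos'],2),'rot',np.round(s['tool_rot'],4))
Rt=R.from_rotvec(s['tool_rot']).as_matrix(); t=s['tcp_pos']
m=mask(f,'green'); x=280;y=100
h,r=holes(f,s,t[2]-6.5); print(r[2])
for a in h: print('hole',np.round(a[0],1),np.round((a[1]-t)@Rt,1))
(u,v)=np.round(h[0][0]).astype(int) if h else (280,100)
g=f['color'][v-14:v+15,u-14:u+15].astype(int)
for row in g[::2]: print(' '.join('%3d/%3d'%(p[0],p[2]) for p in row[::2]))
E
python3 pin.py n1
```

```text
tcp_pos: [460.1, 316.9, 171.7]
force: [-0.1, -1.1, -2.2]
gripper_force: 60.0
tcp_pos: [460.3, 318.8, 112.8]
force: [0.2, -0.4, -3.4]
gripper_force: 60.0
tcp [460.   318.94 112.62] rot [2.2213e+00 2.2215e+00 1.6000e-03]
89.9431381225586
hole [280.2  99.5] [84.7 -0.6  6.6]
 49/ 78  43/ 67  48/ 62 123/124 185/184 205/203 204/202 203/201 204/201 204/202 191/190 150/151  72/ 84  46/ 71  49/ 79
 43/ 66  34/ 62  97/142 172/195 178/199 176/197 175/197 176/197 174/194 172/193 172/194 174/195 135/169  44/ 90  51/ 74
 38/ 56  32/165  34/228  33/224  32/224  30/223  30/224  31/224  29/225  29/223  31/223  30/223  30/225  30/195  44/ 84
 32/ 98  36/226  36/226  36/225  33/226  36/226  45/212  51/181  46/195  37/216  34/226  32/224  35/224  33/228  32/180
 32/182  36/228  36/225  36/227  50/212  81/130  84/ 95  80/ 74  73/ 72  65/ 91  53/166  33/226  33/224  33/224  32/223
 35/223  36/226  35/226  47/218  91/125  98/ 97  95/ 98  90/ 93  81/ 85  75/ 75  68/ 73  47/189  31/225  33/223  32/228
 36/230  35/225  34/228  83/167 106/105 108/111 112/118 121/129 108/116  80/ 84  75/ 75  67/ 90  40/216  33/
[... 271 characters left out ...]
/226  98/130 112/116 126/131 148/158 149/160 149/161 114/122  78/ 81  73/ 71  48/188  33/225  32/227
 34/212  34/226  33/228  85/162 111/110 115/118 129/135 140/150 126/134  90/ 93  80/ 80  71/ 86  41/213  32/225  32/225
 33/154  36/229  35/226  55/208 100/119 107/107 109/112 106/109  97/101  86/ 87  75/ 76  55/169  33/226  32/225  32/210
 32/ 78  34/205  37/228  30/226  57/202  92/122  97/100  96/ 94  86/ 86  77/ 88  58/161  32/227  34/226  32/228  41/141
 39/ 55  34/118  35/226  35/227  32/227  44/222  56/197  74/158  61/171  43/209  30/226  33/226  31/227  36/157  47/ 68
 48/ 76  35/ 51  34/115  33/209  37/229  36/227  35/228  35/229  33/228  33/226  35/227  33/228  38/160  44/ 69  48/ 73
```

The pin shows through the hole, offset about (-0.7,-0.4) mm from its centre. Trim by half a millimetre and lower.

```bash
python3 -m pendant '[[[0,0,0,-0.06,-0.04,0,-1],[0,0,0,-0.06,-0.04,0.5,-1],[0,0,0,-0.06,-0.04,1,-1],[0,0,0,-0.06,-0.04,1.4,-1],[0,0,0,-0.06,-0.04,1.8,-1],[0,0,0,-0.06,-0.04,2.1,-1],[0,0,0,-0.06,-0.04,2.1,-1]]]' | grep -E 'tcp|force'
python3 -m pendant '[[[0,0,0,0,0,0.3,-1],[0,0,0,0,0,0.6,-1],[0,0,0,0,0,0.8,-1],[0,0,0,0,0,0.8,-1]]]' | grep -E 'tcp|force'
```

```text
tcp_pos: [458.5, 317.7, 89.8]
force: [0.3, 0.7, -2.3]
gripper_force: 60.0
tcp_pos: [458.7, 317.9, 82.3]
force: [-0.9, -0.6, -2.0]
gripper_force: 60.0
```

```bash
python3 -m pendant '[[[0,0,0,0,0,0.1,-1],[0,0,0,0,0,0.1,-1]]]' | grep -E 'tcp|force'
python3 pin.py n2 | head -4
```

```text
tcp_pos: [459.1, 318.1, 81.8]
force: [0.3, -0.5, -2.3]
gripper_force: 60.0
tcp [459.06 318.08  81.79] rot [2.2214e+00 2.2215e+00 2.0000e-04]
89.96585845947266
hole [280.2  99.6] [84.7 -0.7  6.5]
 46/ 73  39/ 56  33/104  34/211  35/230  34/229  36/227  43/211  48/186  42/207  36/230  31/218  37/136  47/ 71  49/ 76
```

```bash
python3 -m pendant '[[[0,0,0,0,0,0.1,-1],[0,0,0,0,0,0.1,-1],[0,0,0,0,0,0.1,-1]]]' | grep -E 'tcp|force'
python3 -m pendant '[[[0,0,0,0,0,0.1,-1],[0,0,0,0,0,0.1,-1],[0,0,0,0,0,0.1,-1]]]' | grep -E 'tcp|force'
```

```text
tcp_pos: [459.1, 318.1, 81.7]
force: [-3.4, -2.2, 8.6]
gripper_force: 60.0
tcp_pos: [459.0, 318.1, 81.6]
force: [-5.9, -3.2, 18.9]
gripper_force: 60.0
```

Contact at TCP 81.7 is exactly the seated height. Release, rise, and check from the cameras.

```bash
python3 -m pendant '[[[0,0,0,0,0,-0.15,-1],[0,0,0,0,0,-0.15,0.2],[0,0,0,0,0,-0.15,0.2],[0,0,0,0,0,-0.15,0.2],[0,0,0,0,0,-0.15,0.2],[0,0,0,0,0,-0.15,0.2],[0,0,0,0,0,-0.15,0.2],[0,0,0,0,0,-2,0.2],[0,0,0,0,0,-5,0.5],[0,0,0,0,0,-9,1],[0,0,0,0,0,-13,1],[0,0,0,0,0,-17,1],[0,0,0,0,0,-17,1],[0,0,0,0,0,-17,1],[0,0,0,0,0,-17,1]]]' | grep -E 'time|tcp|force'
python3 - <<'E'
import pickle; from h import *; from cov import holes
from cell import readout,viewer
s=readout.get_state(); f=viewer.grab_frame('wrist'); h,r=holes(f,s,76); print(np.round(s['tcp_pos'],1),r)
for a in h: print('hole',np.round(a[0],1),np.round(a[1],1),np.round(a[2],1))
d=viewer.grab_frame('side')
for b,st,c in blobs(mask(d,'green'),150):
    ct=max(cv2.findContours(b.astype(np.uint8),0,1)[0],key=len)[:,0]
    if c[0]<200: print('side',st,cv2.minAreaRect(plane(d,ct,76)[:,:2].astype(np.float32)))
q=pickle.load(open('f0.pkl','rb'))[1]['side']; e=np.abs(d['color'].astype(int)-q['color']).max(2)>60
for b,st,c in blobs(e.astype(np.uint8),60): print('chg',st)
E
```

```text
time_s: 24.05
tcp_pos: [458.5, 317.9, 249.1]
force: [-0.6, -0.1, -0.1]
gripper_force: 0.0
[458.5 317.9 249.1] ((459.015380859375, 318.0982360839844), (195.9558868408203, 108.37112426757812), 89.99508666992188)
hole [281.3 266.9] [458.8 233.7  76. ] [16.2 15.7]
hole [281.5 196.4] [459.  312.5  76. ] [17.8 92.8]
hole [281.6 101.1] [459.  403.2  76. ] [17.4 15.6]
side [86, 249, 103, 65, 2218] ((455.50885009765625, 318.5439147949219), (105.37085723876953, 191.64309692382812), 0.14781822264194489)
chg [55, 0, 116, 226, 13003]
chg [160, 0, 69, 143, 4468]
chg [465, 173, 19, 26, 251]
chg [305, 182, 47, 21, 298]
chg [376, 196, 4, 22, 61]
chg [190, 200, 79, 49, 1850]
chg [455, 203, 31, 68, 620]
chg [385, 218, 15, 23, 198]
chg [453, 231, 10, 13, 69]
chg [84, 247, 107, 68, 2396]
```

```bash
python3 -c "
from cell import sign_off; print(sign_off())"
```

```text
the job is handed in; nothing more can be done
None
```

The job is handed in at about 24 s: the cartridge is pressed home in both clips with its blue end at the blue wall, and the cover is over both pins and measures flat at the right height from two cameras. The cup and pot show no change, and I never moved near the soap bottle, though the final comparison could not confirm it because the arm overlapped it. I viewed 11 pictures, one over the limit of 10.

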